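# Fill the nut dish and hold its lid ready above it

## Robot

A 7-joint arm with a two-finger parallel gripper is mounted at the origin on the work surface. World frame = base frame: x ahead of the robot, y to its left, z up, the work surface at z = 0. Lengths are in m, angles in rad, forces in N, time in s.
With the tool pointing down it reaches from about 0.35 to 0.9 m from the base axis. Payload 19.9 kg.
Tool frame: the origin (TCP) lies on the centre line of the jaws, within the pads' length; the fingertips stand 22 mm ahead of it and the grasp point (between the pads) lies 3 mm ahead of it (robot.tcp_to_tips is the distance from the TCP to the fingertips, in m); z points along the fingers, y is the line along which they close (so a half turn about z gives the same grasp; the last joint's range is limited). The gripper opens to 94 mm and grips with 3 to 60 N. Pads are 16 mm wide; open, the fingers measure 119 mm over their backs; the gripper's body (75 mm by 177 mm) begins 78 mm behind the grasp point.
Start: joints at [1.095, 0.417, -0.01, 1.614, 0.005, 1.111, -0.053], TCP at [0.263, -0.567, 0.227] pointing down, gripper open.
Joint ranges: [-2.81, 2.81], [-0.39, 2.02], [-1.27, 1.25], [0.06, 2.57], [-1.19, 4.33], [0.19, 2], [-2.82, 2.82]. Speed limits (rad/s): [1.89, 1.89, 2.39, 2.39, 3.01, 3.01, 3.01].

## Interface

Orientations are given as a 3x3 rotation matrix whose columns are the frame's x, y, z axes.
In Python, from rig import robot, grab_frame, camera_info, recognise, cut_out, tip_of, readout gives the robot as it stands. Calls block until the motion is done:
- robot.move_ptp(position, orientation): joint-space move of the TCP to a pose.
- robot.move_linear(position, velocity=0.15, frame=None, threshold=None): straight line of the TCP; frame=None keeps the orientation; velocity is the mean speed in m/s. With threshold (N) it stops when the force on the tool has changed by that much, and returns True; else False.
- robot.goto_joints(angles): joint-space move.
- robot.gripper_to(opening): finger opening in m; the grip force is fixed at half the most; returns when the fingers have stopped.
- robot.pause(seconds).
- robot.ik(position, orientation): joint angles nearest the present ones, or None.
- grab_frame(name): name is "scene" or "top" or "wrist"; returns (picture, depth): 480x640x3 uint8, red, green, blue; 480x640 float32, m along the optical axis (not along the pixel's ray), 0 where there is no reading.
- camera_info(name): a dict with "fx", "fy", "cx", "cy" (pixels), "rvec" (rotation vector, rad) and "tvec" (3), from world to camera coordinates, as OpenCV has them. Camera axes: x right, y down, z forward; pixel columns grow to the right and rows downward; lengths in m; the calibration is good to about 2 mm. A picture is of the moment at which its call begins: read the wrist's pose just before it. camera_info takes no time and is no camera call; for the wrist camera it gives the pose at the moment of the call.
A pose or a line that the arm cannot do raises robot.PlanningError and nothing moves.
- robot.sign_off(): hands the job in; it is judged then, once.
Trained networks look in the newest picture that a camera, given by its name, has taken for a name from the list of things; names that differ only in an ending like _2 or _b are one class to them, and where a whole thing is asked for, a point or a joint stands for the part that bears it (a point fixed in the world has none). Each returns a list of dicts, best first, with "p" (0 to 1); they miss things now and then, are a little off and sometimes report something else, mostly with a low value. They report only what shows in the picture. A call takes as long as a camera call.
- recognise(camera, query): "pixel" ([row, column] in pixels, amid what is visible of it).
- cut_out(camera, query): "pixels" (480x640 bool, what is visible of it) and "pixel" ([row, column] in pixels, amid what is visible of it).
- tip_of(camera, query): "pixel" ([row, column] in pixels: a listed point, or the origin of a listed thing).
Readings, each from a call of its own:
- readout.get_time(): time.
- readout.get_qpos(): joint angles.
- readout.get_joint_vel(): joint speeds.
- readout.get_effort(): joint torques, N m.
- readout.get_ee_pos(): TCP position.
- readout.get_tool_rot(): TCP orientation.
- readout.get_force(): force on the tool from outside, world axes, zero at the start.
- readout.get_moment(): the same for the moment, N m.
- readout.get_opening(): finger opening in m.
- readout.get_grasp_force(): force on a finger pad.
Only numpy, scipy, OpenCV 4.12 (cv2) and the standard library are available. Lean on these libraries where they do the work, as an engineer would, in place of code of your own. Each camera call takes 0.05 s, during which the arm holds its last target. There are 200 camera calls.

## Task

Pour all six nuts from the steel cup into the white dish and stand the empty cup back upright where it stood. Then pick up the dish's wooden lid, carry it over the bread without bumping it, and hold it ready over the dish so that I can look in before it is closed: level, square with the dish, centred, about 15 mm above the rim and touching neither dish nor nuts. Finish while still holding it there, not put down and not let go, and leave the loaf, bottle and jar where they are.

Things in the scene. Friction and masses are not known exactly. Their poses are not given: they have to be found in the camera images.
- dish: white ceramic storage dish, an open rectangular box standing loose on the table: 160 (its x) by 115 (its y) by 55 mm high, walls and floor 5 mm thick, 0.8 kg. Origin: centre of its underside; z up.
- dish_rim (a point): centre of the dish's mouth, level with the top of its rim, 55 mm above the dish's origin; its axes are the dish's
- lid: pale wooden lid of the dish, lying flat on the table: a plate 166 (its x) by 121 (its y) by 10 mm thick with a plain flat underside, and on its middle an upright grip bar 64 mm long (along x), 16 mm wide (along y), from 10 to 44 mm above the underside. 0.2 kg or a little more or less. Origin: centre of the underside; z up. It fits either way round.
- cup: plain steel tumbler standing upright on the table, 85 mm high, slightly flared: outer diameter 63 mm at the foot, 69 mm at the rim, wall 3 mm, 0.16 kg, open at the top. Holds the six nuts at the start, the topmost reaching about 44 mm above the table. Origin: centre of its underside; z up.
- cup_rim (a point): centre of the cup's mouth, 85 mm above its origin. The nuts roll out once it is tipped well past level (about 110 degrees from upright), provided the gripper's body does not stop its mouth, so hold it near the rim
- loaf: loaf of brown bread lying on the table between the dish and the lid, 200 (its x) by 100 (its y) by 108 mm high, 0.7 kg, loose; leave alone. Origin: centre of its underside
- bottle: green glass bottle, closed, 66 mm diameter, 200 mm high, loose; leave alone. Origin: centre of its underside
- jar: small amber glass jar, closed, 64 mm diameter, 100 mm high, loose; leave alone. Origin: centre of its underside
- nut0_center (a point): centre of a round brown nut in its shell, 22 mm diameter, 10 g, rolls freely; one of six alike, all in the cup at the start
- nut1_center (a point): centre of a round brown nut in its shell, 22 mm diameter, 10 g, rolls freely; one of six alike, all in the cup at the start
- nut2_center (a point): centre of a round brown nut in its shell, 22 mm diameter, 10 g, rolls freely; one of six alike, all in the cup at the start
- nut3_center (a point): centre of a round brown nut in its shell, 22 mm diameter, 10 g, rolls freely; one of six alike, all in the cup at the start
- nut4_center (a point): centre of a round brown nut in its shell, 22 mm diameter, 10 g, rolls freely; one of six alike, all in the cup at the start
- nut5_center (a point): centre of a round brown nut in its shell, 22 mm diameter, 10 g, rolls freely; one of six alike, all in the cup at the start

How it is judged:
By the outcome, as a careful person would: the job done as asked, in the order asked, and still so for the second after the job is handed in, while the arm keeps its last pose, push and grip.
It also fails if it takes over 72 s, if anything falls off the work surface, if the arm or the gripper's body presses on something with over 40 N, if the wrist force passes 120 N, or if a joint passes its speed limit or range.

## Working session

There is one attempt and no reset: what is moved stays moved. The work goes in short steps, each a Python script; the robot and the scene stay as the last script left them, time stands still between calls to the robot, and variables do not carry over. Pictures are saved under pics/ and viewed, at most 10 in all, crops included, and the job is handed in when it is done.

```bash
mkdir -p pics; ls; cat > h.py <<'E'
import numpy as np, cv2
from rig import robot, grab_frame, camera_info, recognise, cut_out, tip_of, readout
def cam(n):
    c=camera_info(n); R=cv2.Rodrigues(np.array(c['rvec'],float))[0]; t=np.array(c['tvec'],float).ravel()
    return c,R,t
def cloud(n,depth,mask,ci=None):
    c,R,t=ci or cam(n)
    v,u=np.nonzero(mask&(depth>0)); d=depth[v,u]
    P=np.stack([(u-c['cx'])/c['fx']*d,(v-c['cy'])/c['fy']*d,d],1)
    return (P-t)@R
def save(im,name): cv2.imwrite('pics/'+name,im[:,:,::-1])
E
python3 - <<'E'
from h import *
print(readout.get_time(), readout.get_qpos())
print(readout.get_ee_pos(), readout.get_tool_rot())
ims=[]
for n in ('scene','top'):
    im,d=grab_frame(n); ims.append(cv2.resize(im,(400,300)))
    c,R,t=cam(n); print(n,-R.T@t,R[2],c['fx'])
    save(im,n+'0.png')
    for q in ('dish','lid','cup','loaf','bottle','jar'):
        r=cut_out(n,q)
        for x in r[:2]:
            m=x['pixels']; P=cloud(n,d,m)
            if len(P)<10: continue
            z=np.percentile(P[:,2],97); T=P[P[:,2]>z-.008]
            rect=cv2.minAreaRect((T[:,:2]*1000).astype(np.float32))
            print(q,round(x['p'],2),np.round(x['pixel']),m.sum(),'zmax',round(z,3),'rect',np.round(rect[0],1),np.round(rect[1],1),round(rect[2],1))
print(readout.get_time())
E
```

```text
pics
rig.py
0.0 [ 1.0945098   0.41800211 -0.0103247   1.61416509  0.00470612  1.11067944
 -0.05301319]
[ 0.26311604 -0.5665375   0.22681142] [[ 9.06952549e-01  4.21232380e-01 -5.96760967e-04]
 [ 4.21232793e-01 -9.06951915e-01  1.07562236e-03]
 [-8.81465358e-05 -1.22691373e-03 -9.99999243e-01]]
scene [1.12047534 0.10362629 0.75254489] [-0.60317219 -0.10185276 -0.79108111] 485.99439147261353
dish 0.91 [216. 178.] 5792 zmax 0.056 rect [ 569.6 -243.9] [118.6 162.2] 74.1
lid 0.89 [241. 462.] 4303 zmax 0.044 rect [508.2 297. ] [64.9 16.8] 6.2
cup 0.55 [177. 299.] 1579 zmax 0.085 rect [451.8 -31.5] [69.9 68. ] 10.1
loaf 0.57 [276. 305.] 6874 zmax 0.108 rect [668.1  22.4] [184.8  55.1] 3.2
loaf 0.51 [215. 179.] 5762 zmax 0.056 rect [ 569.5 -244. ] [118.5 162.8] 74.5
bottle 0.71 [329. 370.] 3271 zmax 0.201 rect [774. 140.] [30.1 29.4] 23.5
jar 0.76 [294. 197.] 2074 zmax 0.102 rect [ 747.1 -150. ] [56.8 53.6] 21.1
top [ 0.43945706 -0.00340433  0.86302487] [ 0.20896065  0.01273696 -0.9778411 ] 474.5423726159475
dish 0.95 [268. 463.] 6887 zmax 0.055 rect [ 568.6 -244.2] [116.  160.2] 74.3
dish 0.57 [338. 327.] 97 zmax 0.043 rect [438.2 -17.5] [16.7 17. ] 1.6
lid 0.33 [166. 406.] 1532 zmax 0.102 rect [ 744.8 -151.4] [54.9 55.2] 27.1
lid 0.22 [269. 462.] 6900 zmax 0.055 rect [ 568.6 -244.2] [116.  160.2] 74.3
cup 0.97 [331. 336.] 655 zmax 0.086 rect [451.4 -30.8] [65.8 66.1] 63.9
loaf 0.79 [207. 315.] 6586 zmax 0.108 rect [666.6  20.5] [185.1  54.5] 2.3
bottle 0.73 [142. 244.] 2171 zmax 0.201 rect [771.7 137.9] [27.7 26.9] 0.5
jar 0.98 [166. 408.] 1530 zmax 0.102 rect [ 745.2 -150.9] [55.9 54.8] 52.7
0.7
```

View pics/scene0.png

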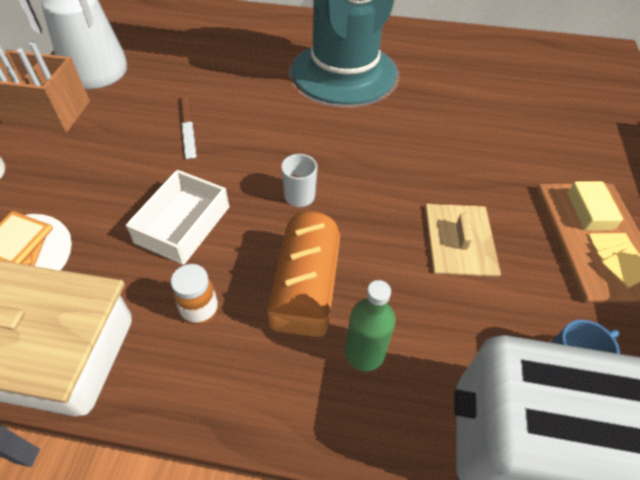

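View pics/top0.png

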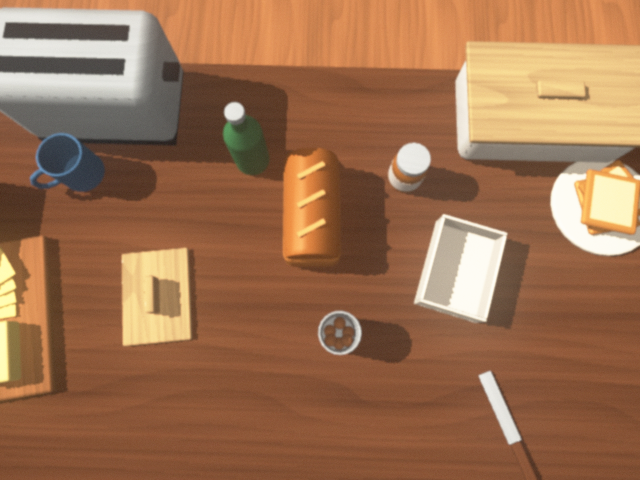

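```bash
cat >> h.py <<'E'
from scipy.spatial.transform import Rotation as Ro
def Rz(a): return Ro.from_euler('z',a,degrees=True).as_matrix()
def Rt(d,s):
    d=np.radians(d); z=np.array([np.cos(d),0,-np.sin(d)]); y=np.array([0,s,0.]); return np.stack([np.cross(y,z),y,z],1)
def tcp_for(cup_rim,Rc,d,s,below=.020):
    "TCP pose for cup-rim point position & cup rotation; grasp 'below' the rim on the axis"
    R=Rc@Rt(d,s); g=np.array(cup_rim)-below*Rc[:,2]; return g-.003*R[:,2],R
def tipR(phi,tau,psi):
    p=np.radians(phi); ax=np.cross([0,0,1],[np.cos(p),np.sin(p),0]); return Ro.from_rotvec(ax*np.radians(tau)).as_matrix()@Rz(psi)
CUP=np.array([.4516,-.0312]); DISH=np.array([.569,-.244])
E
python3 - <<'E'
from h import *
import time
t0=time.time()
ok={}
for d in (0,10,20,30):
  for s in (1,-1):
    for az in range(-180,180,15):
        p,R=tcp_for([*CUP,.085],Rz(az),d,s)
        q=robot.ik(p,R); q2=robot.ik(p-.10*R[:,2],R)
        if q is not None and q2 is not None: ok[(d,s,az)]=q; 
for k,q in ok.items(): print(k,np.round(q,2))
print(time.time()-t0)
pr={}
for d in sorted({k[0] for k in ok}):
  for s in (1,-1):
    for phi in (-16,164,67,-113,-61,119,29,-151):
      for psi in (phi+90,phi-90,phi+60,phi-60):
        qs=[]
        for tau in (0,60,125):
            Rc=tipR(phi,tau,psi)
            p,R=tcp_for([*DISH,.13],Rc,d,s); qs.append(robot.ik(p,R))
            if qs[-1] is None: break
        else: print('pour',d,s,phi,psi,np.round(qs[0],2),np.round(qs[-1],2))
print(time.time()-t0)
E
```

```text
(0, 1, -120) [-0.31  1.16 -0.16  1.55  0.74  1.99 -1.4 ]
(0, 1, -105) [-0.38  1.12 -0.19  1.7   0.9   1.91 -1.43]
(0, 1, -90) [-0.25  1.14 -0.44  1.86  1.16  2.   -1.57]
(0, 1, -75) [-0.36  1.11 -0.37  2.03  1.29  1.9  -1.62]
(0, 1, -60) [-0.58  1.08 -0.19  2.2   1.41  1.72 -1.72]
(0, 1, -45) [-0.36  1.17 -0.39  2.35  1.72  1.99 -1.84]
(0, 1, -30) [-0.5   1.23 -0.2   2.49  1.91  1.97 -2.02]
(0, 1, 30) [ 0.49  1.19  0.17  2.43  4.32  1.92 -1.21]
(0, 1, 45) [ 1.52  1.33 -0.73  2.26 -1.19  0.79 -1.56]
(0, 1, 60) [ 1.08  1.11 -0.37  2.1  -1.18  1.25 -1.66]
(0, 1, 75) [ 0.63  1.07  0.05  1.95 -1.19  1.66 -1.67]
(0, 1, 90) [ 0.46  1.11  0.18  1.79 -1.07  1.83 -1.71]
(0, 1, 105) [ 0.4   1.14  0.15  1.63 -0.9   1.91 -1.77]
(0, 1, 120) [ 0.42  1.18 -0.01  1.49 -0.68  1.95 -1.87]
(0, -1, -120) [-0.42  1.15 -0.01  1.56  0.67  1.92  1.83]
(0, -1, -105) [-0.38  1.12 -0.19  1.7   0.9   1.91  1.71]
(0, -1, -90) [-0.31  1.12 -0.37  1.86  1.13  1.95  1.59]
(0, -1, -75) [-0.36  1.11 -0.37  2.03  1.29  1.9   1.52]
(0, -1, -60) [-0.4   1.11 -0.37  2.19  1.48  1.89  1.41]
(0, -1, -45) [-0.59  1.12 -0.19 
[... 22542 characters left out ...]
72  1.1  -0.01  2.16  3.95  1.94 -2.5 ]
pour 30 -1 119 59 [ 1.15  0.85 -0.5   1.69 -0.75  1.09  0.71] [-0.46  1.5   1.06  2.42  2.94  1.76  2.75]
pour 30 -1 29 -61 [-0.65  0.73  0.71  2.23  1.76  0.52  1.79] [-0.07  1.11 -0.09  1.84  1.6   1.95 -2.4 ]
pour 30 -1 29 -31 [ 1.16  0.87 -1.09  2.38  2.55  1.14  2.45] [-0.09  0.95 -0.06  1.72  1.26  1.71 -1.93]
pour 30 -1 -151 -61 [-0.65  0.73  0.71  2.23  1.76  0.52  1.79] [-0.12  1.15  0.2   2.26  2.4   1.95 -0.87]
pour 30 -1 -151 -241 [ 0.8   1.16 -0.52  0.99 -0.14  1.92  0.87] [ 1.16  1.62 -1.1   1.02 -0.39  1.89  2.48]
pour 30 -1 -151 -91 [ 0.45  0.86 -0.73  1.86  1.5   1.62  2.09] [-0.68  1.53  1.06  2.46  2.79  1.47 -2.01]
11.51989221572876
```

```bash
cat >> h.py <<'E'
def lip_pose(tau,lipz,phi,psi,d,s,back=.035):
    Rc=tipR(phi,tau,psi); p=np.radians(phi); dr=np.array([np.cos(p),np.sin(p),0]); T=np.radians(tau)
    lip=np.array([*DISH,lipz])-back*dr
    rim=lip-.0345*(np.cos(T)*dr-np.sin(T)*np.array([0,0,1])); return tcp_for(rim,Rc,d,s)
def body(p,R):
    "sample points of gripper body (and 100 mm beyond it)"
    g=np.stack(np.meshgrid([-.0375,0,.0375],np.linspace(-.0885,.0885,9),np.linspace(-.175,-.075,6)),-1).reshape(-1,3)
    return p+g@R.T
def clear(P):
    "min clearance to loaf, dish box, jar, table (simple)"
    def box(c,a,h): 
        q=(P[:,:2]-c[:2])@Rz(a)[:2,:2]; e=np.maximum(np.abs(q)-h[:2],0); z=np.maximum(P[:,2]-h[2],0)
        return np.sqrt((e**2).sum(1)+z**2).min()
    return box((.667,.021),3,(.1,.05,.108)),box(DISH,-15.7,(.08,.0575,.055)),box((.746,-.15),0,(.032,.032,.1)),P[:,2].min()
TAUS=[(0,.21),(30,.18),(60,.15),(80,.12),(90,.115),(100,.115),(110,.115),(120,.115),(128,.115)]
E
python3 - <<'E'
from h import *
res=[]
for phi in (-16,-30,0):
 for s in (1,-1):
  for d in (0,5,10,15,20):
   for psi in range(-120,-50,10):
    m=[9]*4; qs=[]
    p,R=tcp_for([*CUP,.085],Rz(psi),d,s)
    for w in [(p,R),(p-.11*R[:,2],R)]+[lip_pose(t,z,phi,psi,d,s) for t,z in TAUS]:
        q=robot.ik(*w)
        if q is None: break
        qs.append(q); m=np.minimum(m,clear(body(*w)))
    else:
        qs=np.array(qs); res.append((min(m[:3]),phi,s,d,psi,np.round(m,3),round(qs[:,5].max(),2),round(np.ptp(qs[:,6]),1),np.round(qs[-1],2)))
res.sort(key=lambda r:-min(r[0],r[5][3]))
for r in res[:14]: print(*r[1:])
E
```

```text
Traceback (most recent call last):
ValueError: time passes only in moves, steps and waits
```

```bash
python3 - <<'E'
from h import *
p,R=tcp_for([*CUP,.085],Rz(-80),10,1)
hp=p-.11*R[:,2]; hp[2]=.30
robot.move_ptp(hp,R); print(readout.get_time(),np.round(readout.get_qpos(),2))
res=[];n=0
try:
 for phi in (-16,):
  for s in (1,):
   for d in (5,10,15):
    for psi in (-90,-80,-70,-60):
     m=[9]*4; qs=[]
     p,R=tcp_for([*CUP,.085],Rz(psi),d,s)
     for w in [(p,R),(p-.11*R[:,2],R)]+[lip_pose(t,z,phi,psi,d,s) for t,z in TAUS[::2]]:
        q=robot.ik(*w);n+=1
        if q is None: break
        qs.append(q); m=np.minimum(m,clear(body(*w)))
     else:
        qs=np.array(qs); res.append((phi,s,d,psi,np.round(m,3),round(qs[:,5].max(),2),round(np.ptp(qs[:,6]),1),np.round(qs[-1],2)))
except ValueError as e: print(n,e)
for r in res: print(*r)
E
```

```text
3.075 [-0.54  0.55 -0.37  1.95  0.99  1.95 -1.14]
-16 1 5 -90 [0.014 0.044 0.087 0.034] 1.93 2.6 [ 0.09  0.97 -0.26  1.52  1.1   1.93  1.16]
-16 1 5 -80 [0.03  0.06  0.088 0.034] 1.9 2.7 [ 0.12  0.94 -0.27  1.46  0.99  1.9   1.21]
-16 1 5 -70 [0.053 0.074 0.088 0.034] 1.88 2.9 [ 0.17  0.92 -0.27  1.4   0.87  1.88  1.27]
-16 1 5 -60 [0.074 0.088 0.089 0.034] 1.86 3.0 [ 0.22  0.9  -0.28  1.35  0.75  1.86  1.32]
-16 1 10 -90 [0.008 0.038 0.072 0.042] 2.0 2.6 [ 0.09  1.02 -0.25  1.46  1.09  2.    1.16]
-16 1 10 -80 [0.033 0.054 0.072 0.042] 1.96 2.7 [ 0.11  0.99 -0.23  1.4   0.96  1.96  1.23]
-16 1 10 -70 [0.052 0.068 0.073 0.042] 1.96 2.8 [ 0.17  0.97 -0.26  1.34  0.86  1.96  1.28]
-16 1 10 -60 [0.072 0.081 0.075 0.042] 1.95 3.0 [ 0.21  0.96 -0.27  1.28  0.74  1.95  1.33]
-16 1 15 -90 [0.009 0.032 0.057 0.049] 1.96 2.7 [-0.05  1.06 -0.01  1.41  0.95  1.96  1.24]
-16 1 15 -80 [0.032 0.047 0.058 0.049] 1.94 2.8 [-0.02  1.03 -0.01  1.35  0.84  1.94  1.31]
-16 1 15 -70 [0.054 0.061 0.058 0.049] 1.94 2.9 [ 0.03  1.01 -0.01  1.29  0.72  1.94  1.38]
-16 1 15 -60 [0.071 0.074 0.061 0.049] 1.95 3.0 [ 0.08  1.   -0.01  1.23  0.61  1.95  1.44]
```

```bash
cat >> h.py <<'E'
G=dict(d=15,s=1); PSI=-70; PHI=-16
E
python3 - <<'E'
from h import *
p,R=tcp_for([*CUP,.085],Rz(PSI),15,1)
pre=p-.10*R[:,2]
robot.move_linear([pre[0],pre[1],.22],.25,R)
robot.move_linear(pre,.2)
print(readout.get_time(),np.round(readout.get_qpos(),2))
print(robot.move_linear(p,.1,threshold=6))
print(readout.get_force(),np.round(readout.get_ee_pos()-p,4))
robot.gripper_to(.05)
print(readout.get_opening(),readout.get_grasp_force(),readout.get_time(),readout.get_force())
im,d=grab_frame('scene'); save(im[100:340,100:420],'grasp.png')
E
```

```text
4.35 [-0.58  0.85 -0.36  2.1   1.12  1.65 -1.5 ]
False
[0.94350744 0.60434017 0.74931552] [ 0.      0.0006 -0.    ]
0.06810747597646542 29.965883810073137 6.0333 [-0.34828595  1.54370382  0.8599203 ]
```

View pics/grasp.png

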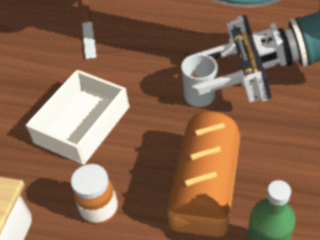

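The crop shows the cup (crop row 80, col 200) held between the two fingers near its rim, clear of the loaf; opening 68 mm fits the cup. Now lift, carry and pour.

```bash
python3 - <<'E'
from h import *
p0=np.array(readout.get_ee_pos()); R0=np.array(readout.get_tool_rot()); np.savez('grasp.npz',p=p0,R=R0)
robot.move_linear(p0+[0,0,.13],.15)
print(readout.get_time(),readout.get_force())
for t,z in TAUS:
    p,R=lip_pose(t,z,PHI,PSI,15,1)
    print(t,end=' ')
    robot.move_linear(p,.2 if t<80 else .08,R)
    print(round(readout.get_time(),2),np.round(readout.get_force(),1),round(readout.get_qpos()[5],2))
robot.pause(.7)
print(readout.get_force())
im,d=grab_frame('scene'); save(im[100:340,60:380],'pour.png')
E
```

```text
7.1 [ 0.46612839 -0.23882742 -2.46364326]
0 8.25 [-0.1  0.9 -2. ] 1.34
30 9.04 [ 0.   0.1 -2.7] 1.18
60 9.82 [ 0.7  0.1 -2.2] 1.3
80 10.32 [-0.5  0.4 -1.4] 1.47
90 10.65 [ 0.2  1.  -2.8] 1.58
100 10.97 [-0.4  1.5 -3. ] 1.69
110 11.3 [-0.4  0.4 -1.7] 1.81
120 11.62 [-0.3  0.9 -2.3] 1.92
128 11.92 [-0.5  0.2 -1.3] 1.98
[-0.2863706   0.07335584 -1.64274546]
```

View pics/pour.png

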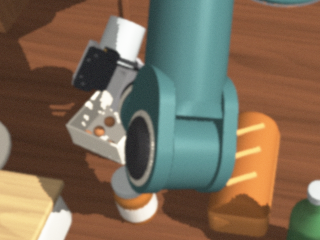

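The pour crop shows nuts (at crop ≈(120,112), (131,99)) in the dish, with the wrist hiding the rest. Tip back and count.

```bash
python3 - <<'E'
from h import *
robot.pause(.3)
for t,z in [(110,.125),(80,.14),(40,.17),(0,.21)]:
    p,R=lip_pose(t,z,PHI,PSI,15,1); robot.move_linear(p,.25,R)
g=np.load('grasp.npz'); p0=g['p']
robot.move_linear(p0+[0,0,.13],.25,g['R'])
print(readout.get_time(),readout.get_force())
tot=np.zeros((480,640),bool)
im,d=grab_frame('top')
for i in range(1):
    for x in cut_out('top','nut0_center')[:10]:
        P=cloud('top',d,x['pixels']); print(round(x['p'],2),np.round(x['pixel']),x['pixels'].sum(),np.round(np.median(P,0),3))
save(cv2.resize(im[180:400,280:560],None,fx=2,fy=2),'after.png')
E
```

```text
17.0583 [ 0.19462863  0.72789225 -1.76019826]
0.53 [236. 456.] 100 [ 0.633 -0.242  0.024]
```

View pics/after.png

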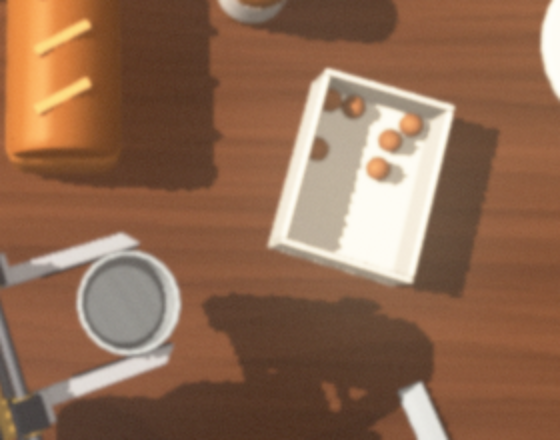

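The picture shows all six nuts in the dish (at (100,332), (106,353), (125,412), (140,390), (167,377), (149,318)) and the cup empty at (300,125). Set the cup back.

```bash
python3 - <<'E'
from h import *
g=np.load('grasp.npz'); p0=g['p']
robot.move_linear(p0+[0,0,.012],.2)
print(robot.move_linear(p0+[0,0,-.001],.03,threshold=4),np.round(readout.get_ee_pos()-p0,4),readout.get_force())
robot.gripper_to(.094)
robot.move_linear(p0-.10*g['R'][:,2],.12)
q=p0-.10*g['R'][:,2]; q[2]=.25
robot.move_linear(q,.25)
print(readout.get_time())
def rect(T): 
    r=cv2.minAreaRect((T[:,:2]*1000).astype(np.float32)); return [np.round(x,1) for x in r]
for n in ('scene','top'):
    im,d=grab_frame(n)
    for qn in ('cup','dish','lid'):
        r=cut_out(n,qn)
        if not r: continue
        P=cloud(n,d,r[0]['pixels']); z=np.percentile(P[:,2],97); print(n,qn,round(r[0]['p'],2),round(z,3),rect(P[P[:,2]>z-.008]))
    P=cloud(n,d,np.ones_like(d,bool)); N=P[np.abs(P[:,:2]-[.508,.297]).max(1)<.115]
    for lo,hi in ((.006,.014),(.038,.052)):
        T=N[(N[:,2]>lo)&(N[:,2]<hi)]
        if len(T): print(n,lo,len(T),rect(T),round(np.median(T[:,2]),4))
E
```

```text
True [ 0.0002  0.0001 -0.    ] [-1.17556189  2.58591609  5.2934957 ]
20.7083
scene cup 0.62 0.086 [array([452.7, -31.2]), array([68.8, 68.8]), np.float64(61.7)]
scene dish 0.84 0.055 [array([ 568.8, -243.2]), array([117.2, 163.3]), np.float64(74.3)]
scene lid 0.95 0.044 [array([508.3, 297.5]), array([63.3, 17.8]), np.float64(8.1)]
scene 0.006 3897 [array([507.8, 296.9]), array([170. , 121.7]), np.float64(7.8)] 0.0103
scene 0.038 254 [array([508.3, 297.6]), array([63.4, 17.6]), np.float64(8.6)] 0.0439
top cup 0.84 0.086 [array([450.7, -30.1]), array([65.3, 65.7]), np.float64(46.3)]
top dish 0.66 0.056 [array([ 569., -244.]), array([115.8, 160.6]), np.float64(74.4)]
top lid 0.85 0.045 [array([481.3, 251.9]), array([150. ,  56.4]), np.float64(59.8)]
top 0.006 4627 [array([510.4, 275.4]), array([166., 166.]), np.float64(8.0)] 0.0105
top 0.038 354 [array([507. , 296.5]), array([63. , 16.2]), np.float64(6.2)] 0.0443
```

```bash
python3 - <<'E'
from h import *
a=7.5; x=Rz(a)[:,0]; z=np.array([0,0,-1.]); R=np.stack([x,np.cross(z,x),z],1)
c=np.array([.5078,.2970])
robot.move_ptp([*c,.20],R); print(readout.get_time(),np.round(readout.get_qpos(),2))
robot.move_linear([*c,.075],.2)
print(robot.move_linear([*c,.037],.06,threshold=5),readout.get_ee_pos())
robot.gripper_to(.005)
print(readout.get_opening(),readout.get_grasp_force(),readout.get_ee_pos(),readout.get_force(),readout.get_time())
pg=np.array(readout.get_ee_pos()); np.savez('lid.npz',p=pg,c=c)
robot.move_linear(pg+[0,0,.06],.1); robot.pause(.3)
print(readout.get_force(),readout.get_moment(),readout.get_opening())
im,d=grab_frame('scene'); save(im[120:360,340:640],'lid.png')
P=cloud('scene',d,np.ones_like(d,bool)); N=P[np.abs(P[:,:2]-c).max(1)<.1]; T=N[(N[:,2]>.055)&(N[:,2]<.085)]
A=np.c_[T[:,:2]-c,np.ones(len(T))]; k=np.linalg.lstsq(A,T[:,2],rcond=None)[0]; res=np.abs(A@k-T[:,2])<.004
k=np.linalg.lstsq(A[res],T[res,2],rcond=None)[0]; print('plane',k,res.sum(),cv2.minAreaRect((T[res][:,:2]*1000).astype(np.float32)))
E
```

```text
22.125 [-0.44  0.39 -0.19  1.73  0.08  1.03 -2.09]
False [0.50789806 0.29709802 0.03710333]
0.015954297773201502 29.99908447265625 [0.5078135  0.29701289 0.03700354] [-0.56215879 -1.02078678  0.07404225] 24.8583
[-0.23186588  0.11099854 -0.95579328] [ 0.0016664  -0.00363582 -0.00349945] 0.01582876275051178
plane [-0.00283056  0.00183305  0.06986677] 3657 ((508.6785583496094, 296.9622802734375), (167.977294921875, 121.66944122314453), 6.934886932373047)
```

View pics/lid.png

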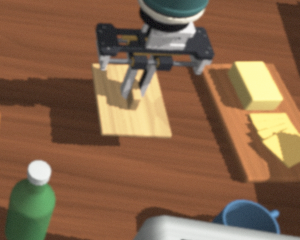

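The crop shows the lid lifted level, the bar centred between the fingers (crop ≈(85,135)). Carry it over the bread.

```bash
python3 - <<'E'
from h import *
def RR(a):
    x=Rz(a)[:,0]; z=np.array([0,0,-1.]); return np.stack([x,np.cross(z,x),z],1)
robot.move_linear([.5078,.297,.245],.18)
robot.move_linear([.62,.02,.245],.18,RR(-4))
robot.move_linear([.569,-.244,.245],.18,RR(-15.7))
robot.move_linear([.569,-.244,.137],.1); print(readout.get_time(),readout.get_opening(),readout.get_force())
robot.move_linear([.569,-.244,.107],.05); robot.pause(.5)
print(readout.get_ee_pos(),readout.get_force(),readout.get_time())
c=DISH
for n in ('scene','top'):
    im,d=grab_frame(n); P=cloud(n,d,np.ones_like(d,bool)); N=P[np.abs(P[:,:2]-c).max(1)<.12]
    T=N[(N[:,2]>.066)&(N[:,2]<.095)]; A=np.c_[T[:,:2]-c,np.ones(len(T))]; k=[0,0,.08]
    for _ in range(3): r=np.abs(A@k-T[:,2])<.005; k=np.linalg.lstsq(A[r],T[r,2],rcond=None)[0]
    print(n,'plane',np.round(k,4),r.sum(),cv2.minAreaRect((T[r][:,:2]*1000).astype(np.float32)))
    D=N[(N[:,2]>.045)&(N[:,2]<.058)]; print('rim pts',len(D),D[:,2].max(),cv2.minAreaRect((D[:,:2]*1000).astype(np.float32)) if len(D) else 0)
    save(im[120:360,60:380] if n=='scene' else im[150:390,300:620],'fin_%s.png'%n)
E
```

```text
31.6167 0.015868774968579042 [ 0.10853342 -0.16619644 -0.67353249]
[ 0.56901608 -0.24402216  0.10706249] [-0.58815228 -0.24056525 -0.68490645] 32.8667
scene plane [-0.0035 -0.0023  0.0802] 3312 ((569.3363647460938, -243.33712768554688), (123.36477661132812, 167.43914794921875), 74.42088317871094)
rim pts 619 0.05782884054848321 ((570.5910034179688, -242.8350830078125), (114.95189666748047, 160.52972412109375), 74.11134338378906)
top plane [0.0005 0.0015 0.0798] 3425 ((568.3001708984375, -243.72686767578125), (121.8659439086914, 166.3609161376953), 74.04446411132812)
rim pts 45 0.05484383297193938 ((511.1072998046875, -204.42727661132812), (130.4557342529297, 61.17060470581055), 38.26499938964844)
```

View pics/fin_scene.png

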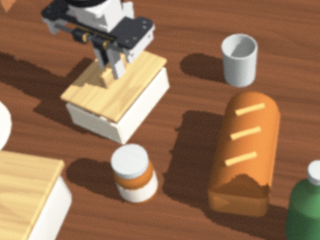

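View pics/fin_top.png

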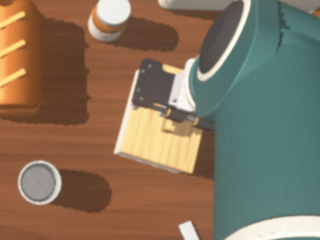

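Lid is level and centred over the dish (scene crop (85,118)), underside 70 mm, 15 mm above the rim; the cup stands upright, loaf and jar look in place. Quick check of the bystanders, then hand in.

```bash
python3 - <<'E'
from h import *
im,d=grab_frame('scene')
for q in ('loaf','bottle','jar','cup'):
    r=cut_out('scene',q)
    if r:
        P=cloud('scene',d,r[0]['pixels']); z=np.percentile(P[:,2],97); T=P[P[:,2]>z-.008]; print(q,round(z,3),cv2.minAreaRect((T[:,:2]*1000).astype(np.float32))[0])
print(readout.get_opening(),robot.sign_off())
E
```

```text
loaf 0.108 (668.2596435546875, 21.683917999267578)
bottle 0.201 (774.821533203125, 140.41775512695312)
jar 0.102 (746.9921875, -150.6409912109375)
cup 0.085 (452.5071716308594, -30.406105041503906)
the job is handed in; nothing more can be done
0.0159408203802681 None
```

Job handed in at about 33 s: all six nuts are in the dish, the empty cup is back upright within about 1 mm of where it stood, and the arm is holding the lid level, square and centred about 15 mm above the rim, with loaf, bottle and jar unmoved to within about 1 mm.

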